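# Check a rebuilt power module under the height-gauge bar and sort it

### The arm

A 6-joint arm with a two-finger parallel gripper is mounted at the origin on a cart in front of the work surface, level with it; the furniture and walls round the work are solid. World frame = base frame: x ahead of the robot, y to its left, z up, the work surface at z = 0. Lengths are in mm, angles in rad, forces in N, time in s.
With the tool pointing down it reaches from about 375 to 825 mm from the base axis. Payload 5.5 kg.
Tool frame: the origin (TCP) lies between the finger pads; the fingertips stand 11 mm ahead of it and the grasp point (between the pads) lies 8 mm behind it; x points along the fingers, y is the direction in which the jaws open and shut, and the axes are right-handed (so a half turn about x gives the same grasp; the last joint's range is limited). The gripper opens to 85 mm and grips with 20 to 120 N. Pads are 22 mm wide; open, the fingers measure 114 mm over their backs; the gripper's body (76 mm by 85 mm) begins 54 mm behind the grasp point. The pads swing forward as they close: fully open they stand 13 mm farther back than shut.
Start: joints at [1.104, 0.314, -0.047, 1.21, 0, 1.571], TCP at [270.015, 535.805, 206.299] pointing down, gripper open.
Joint ranges: [-2.67, 2.67], [-0.69, 1.73], [-1.03, 1.25], [-2.08, 2.16], [-1.42, 1.45], [-3.14, 3.14]. Speed limits (rad/s): [2.39, 2.39, 3.01, 3.14, 3.14, 3.14].

### API

Orientations are given as a rotation vector (axis times angle).
In Python, from workcell import manip gives the robot as it stands. Calls block until the motion is done:
- manip.move_to(position, orientation): joint-space move of the TCP to a pose.
- manip.move_straight(position, rot=None, feed=150, until_force=None): straight line of the TCP; rot=None keeps the orientation; feed is the mean speed in mm/s. With until_force (N) it stops when the force on the tool has changed by that much, and returns True; else False.
- manip.goto_joints(angles): joint-space move.
- manip.command_gripper(opening, strength=None): finger opening in mm; strength is the grip in N (None keeps the last); returns when the fingers have stopped.
- manip.pause(seconds).
- manip.ik(position, orientation): joint angles nearest the present ones, or None.
- manip.get_state(): the state.
- manip.get_image(name): name is "scene" or "top" or "wrist"; returns the picture (400x640x3 uint8, red, green, blue); there is no depth.
- manip.calibration(name): a dict with "intrinsics" (3x3 intrinsics, pixels), "xyz" and "rotation" of the camera in the world. Camera axes: x right, y up, looking along -z (the intrinsics and any distortion apply to the point x, -y, -z); pixel columns grow to the right and rows downward; lengths in mm; the calibration is good to about 2 mm. A picture is of the moment at which its call begins: read the wrist's pose just before it. calibration takes no time and is no camera call; for the wrist camera it gives the pose at the moment of the call.
A pose or a line that the arm cannot do raises manip.MotionError and nothing moves.
- manip.sign_off(): hands the job in, once; it reports no verdict.
Trained networks look in the newest picture that a camera, given by its name, has taken for a name from the list of things; names that differ only in an ending like _2 or _b are one class to them, and where a whole thing is asked for, a point or a joint stands for the part that bears it (a point fixed in the world has none). Each returns a list of dicts, best first, with "confidence" (0 to 1); they miss things now and then, are a little off and sometimes report something else, mostly with a low value. They report only what shows in the picture. A call takes as long as a camera call. They do not tell look-alikes from the thing itself.
- manip.spot_in(camera, query): "xy" ([column, row] in pixels, amid what is visible of it).
- manip.outline_of(camera, query): "mask" (400x640 bool, what is visible of it) and "xy" ([column, row] in pixels, amid what is visible of it).
The state is a dict: "t": time; "qpos": joint angles; "dq": joint speeds; "effort": joint torques, N m; "tcp_pos": TCP position; "orientation": TCP orientation; "force": force on the tool from outside, world axes, zero at the start; "torque": the same for the moment, N m; "grip_width": finger opening in mm.
Only numpy, scipy, OpenCV 4.12 (cv2) and the standard library are available. Lean on these libraries where they do the work, as an engineer would, in place of code of your own. Each camera call takes 0.05 s, during which the arm holds its last target.

### The job

Check the power module lying on the blue mat in the height gauge: set it flat on the gauge plate, black housing first, and slide it gently along the guides under the fixed bar until it is fully home against the end stop; if it catches on the bar it is too tall, so do not force it. Then draw it back out and lay it flat on the blue mat again if it cleared the bar, or flat in the red reject tray if it caught. Leave the other module and the rest of the bench alone.

Things in the scene. Friction and masses are not known exactly. Their poses are not given: they have to be found in the camera images.
- module_a: rebuilt power module, 120 x 46 mm, 0.2 kg, balanced near its middle. Origin: centre of the underside; x towards the black end, z up. Aluminium base 6 mm thick; on its rear (x -60 to 4 mm) a grey terminal block 46 mm wide, 24 mm high, with brass screws: grip here across the width; on its front (x 4 to 57 mm) a black potted housing 44 mm wide, 30 mm high, or 34 mm (all over the underside) if potted too high
- module_b: module of the same look and sizes as module_a. One of the two lies on the blue mat, to be checked; the other is curing on a cardboard sheet at the back right and is to be left alone. Either may be the one on the mat; which is too tall shows only in the gauge
- check_mat: the blue mat, 100 x 150 x 2 mm, fixed flat on the bench at the front left; the module to check lies on it, and returns to it if it clears the bar; origin at the centre of its underside
- height_gauge: fixed height gauge: aluminium plate 245 x 86 mm, top 12 mm above the bench, from x = -160 to 85 mm. Origin on the bench under the middle of the bar; x along the lane in the pushing direction, z up. Entry open from x = -160 to -37 mm; then two steel rails 4 mm high above the plate flare in from 64 mm apart to a lane 52 mm wide from x = -14 mm on. End stop: face at x = 70 mm, 16 mm high
- bridge_bar: the fixed steel bar of the gauge, 12 mm wide (x = -6 to 6 mm in the gauge's frame) and 14 mm high, across the lane, its lower face 32 mm above the plate, on two posts 64 mm apart; it does not give. Same origin and axes as height_gauge
- gauge_entry (a point): point on the plate's top, on the lane's centre line 98 mm before the middle of the bar: a module set down with its centre here stands wholly before the bar and the rails
- gauge_home (a point): point on the plate's top, 10 mm past the bar's middle on the lane's centre line: here is the centre of a module's underside when it is home against the end stop; its black housing is then wholly past the bar, the rear 44 mm of the grey block still before it, free to hold. A module that is too tall stops on the bar 73 mm short of this point
- reject_tray: shallow open red plastic tray, fixed to the bench, 146 x 116 mm outside, walls 3 mm thick and 10 mm high, floor 2 mm thick, for modules that catch on the bar; origin at the centre of its underside, x along its length
- flux_bottle: a loose amber dropper bottle, 33 mm wide and 102 mm tall, standing beside the gauge, towards the tall grey panels; leave it alone; origin at the centre of its underside
- run_capacitor: a loose black capacitor can with two studs, 55 mm wide and 102 mm tall, standing at the front of the bench near the middle; leave it alone; origin at the centre of its underside
Not all that is in view belongs to the job. What is shaped like the module_b but green is not meant.

How it is judged (in metres and radians):
On the way:
1. lying flat on the gauge plate, the module is slid home under the bar (within 6 mm of the end stop) or, if too tall, is pushed up against the bar with 1 N or more (((x of module_a in the frame of gauge_home between -0.006 and 0.006 m and y of module_a in the frame of gauge_home between -0.006 and 0.006 m and z of module_a in the frame of gauge_home between -0.003 and 0.003 m and angle between module_a's own z axis and vertical below 0.06 rad) or (y of module_b in the frame of gauge_home between -0.008 and 0.008 m and contact force between module_b and bridge_bar above 1 N and x of module_b in the frame of gauge_home between -0.08 and -0.066 m and z of module_b in the frame of gauge_home between -0.003 and 0.003 m and angle between module_b's own z axis and vertical below 0.06 rad))), for 0.05 s.
At the end, for the whole second after the job is handed in: the checked module lies flat on the blue mat if it clears the bar, in the red reject tray if it is too tall (its centre within 45 mm of the centre of the mat or tray, at rest), and the other module is where it was (within 15 mm) (((horizontal distance between module_a and check_mat below 0.045 m and z of module_a in the frame of check_mat below 0.005 m and angle between module_a's own z axis and vertical below 0.05 rad and linear speed of module_a below 0.01 m/s and distance of module_b from where it was at the start of the episode below 0.015 m) or (horizontal distance between module_b and reject_tray below 0.045 m and z of module_b in the frame of reject_tray below 0.005 m and angle between module_b's own z axis and vertical below 0.05 rad and linear speed of module_b below 0.01 m/s and distance of module_a from where it was at the start of the episode below 0.015 m))); the robot touches nothing.
It fails at once if a module is forced against the bar with more than 25 N (contact force between any of module_a, module_b and bridge_bar above 25 N).
It fails at once if the module that is not on the blue mat is moved instead of the one that is ((horizontal distance between module_a and check_mat below 0.05 m and distance of module_a from where it was at the start of the episode below 0.015 m and distance of module_b from where it was at the start of the episode above 0.03 m) or (horizontal distance between module_b and check_mat below 0.05 m and distance of module_b from where it was at the start of the episode below 0.015 m and distance of module_a from where it was at the start of the episode above 0.03 m)).
It fails at once if the dropper bottle or the capacitor is shifted by more than 20 mm (distance of any of flux_bottle, run_capacitor from where it was at the start of the episode above 0.02 m).
It also fails if it takes over 64 s, if anything falls off the work surface, if the arm or the gripper's body presses on something with over 40 N, if the wrist force passes 120 N, or if a joint passes its speed limit or range.

## Working session

There is one attempt and no reset: what is moved stays moved. The work goes in short steps, each a Python script; the robot and the scene stay as the last script left them, time stands still between calls to the robot, and variables do not carry over. Pictures are saved under pics/ and viewed, and the job is handed in when it is done.

```bash
mkdir -p pics; ls
python3 - <<'E'
from workcell import manip
import cv2,numpy as np
for n in("scene","top","wrist"):
    im=manip.get_image(n); cv2.imwrite(f"pics/{n}0.png",im[:,:,::-1])
    c=manip.calibration(n); print(n,np.round(c["intrinsics"],1).tolist(),np.round(c["xyz"],1),np.round(c["rotation"],3).tolist(),[k for k in c])
s=manip.get_state();print(s["t"],s["orientation"],s["tcp_pos"],s["force"])
E
```

```text
pics
scene [[440.7, 0.0, 317.3], [0.0, 440.7, 203.9], [0.0, 0.0, 1.0]] [-380.2 1354.7  762.6] [0.476, -1.319, -2.104] ['intrinsics', 'xyz', 'rotation']
top [[476.1, 0.0, 317.4], [0.0, 476.1, 206.3], [0.0, 0.0, 1.0]] [-234.3  513.2 1942.1] [0.286, -0.402, -1.83] ['intrinsics', 'xyz', 'rotation']
wrist [[320.8, 0.0, 317.1], [0.0, 320.8, 197.7], [0.0, 0.0, 1.0]] [197.6 572.4 373.7] [-0.289, -0.177, 1.094] ['intrinsics', 'xyz', 'rotation']
0.15 [ 0.36501536  1.5399254  -0.36703681] [269.80974922 535.38536837 205.62656302] [ 0.34305349 -0.9232616   0.35320841]
```

View pics/scene0.png

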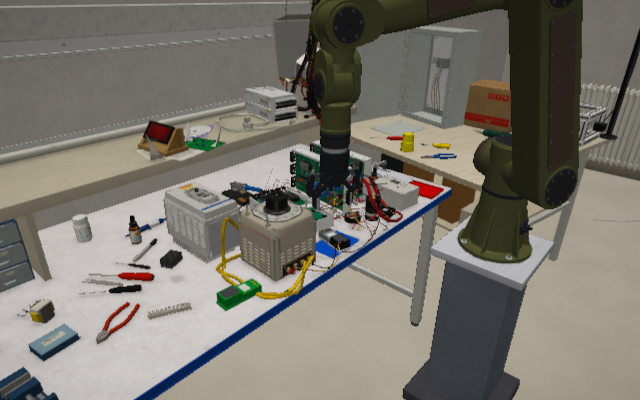

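View pics/top0.png

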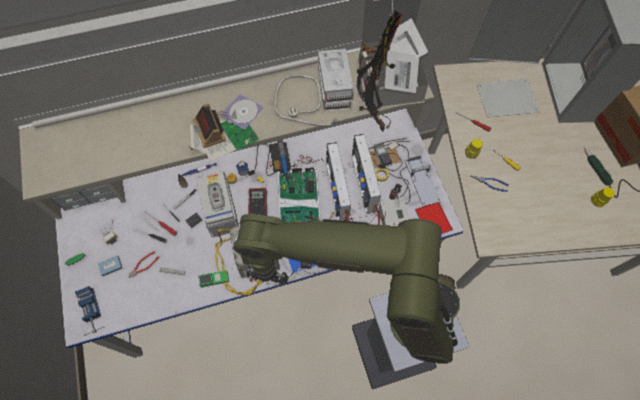

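View pics/wrist0.png

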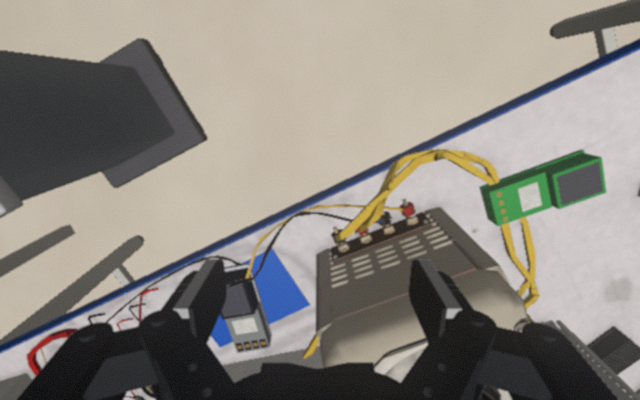

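```bash
cat > h.py <<'E'
from workcell import manip
import cv2,numpy as np
from scipy.spatial.transform import Rotation as R
def proj(n,P,c=None):
    c=c or manip.calibration(n)
    p=(np.atleast_2d(P)-c["xyz"])@R.from_rotvec(c["rotation"]).as_matrix()
    p=p*[1,-1,-1]; q=p@np.array(c["intrinsics"]).T
    return q[:,:2]/q[:,2:]
def unproj(n,uv,z,c=None):
    c=c or manip.calibration(n)
    uv=np.atleast_2d(uv).astype(float)
    d=np.c_[uv,np.ones(len(uv))]@np.linalg.inv(c["intrinsics"]).T
    d=(d*[1,-1,-1])@R.from_rotvec(c["rotation"]).as_matrix().T
    o=np.array(c["xyz"]); s=(z-o[2])/d[:,2]
    return (o+d*s[:,None])
def shot(n,f):
    c=manip.calibration(n); im=manip.get_image(n); cv2.imwrite(f"pics/{f}.png",im[:,:,::-1]); return im,c
E
python3 - <<'E'
from h import *
for cam,qs in (("top",["reject_tray","height_gauge","run_capacitor","flux_bottle","module_a","check_mat","bridge_bar"]),("wrist",["module_a","check_mat"])):
    for q in qs:
        for d in manip.spot_in(cam,q)[:3]:
            print(cam,q,np.round(d["xy"]),round(d["confidence"],2),np.round(unproj(cam,d["xy"],10)[0]))
for f,box in(("top0",(220,110,470,270)),("scene0",(280,130,480,270))):
    im=cv2.imread(f"pics/{f}.png")[box[1]:box[3],box[0]:box[2]]
    cv2.imwrite(f"pics/{f}c.png",cv2.resize(im,None,fx=3.2,fy=3.2,interpolation=cv2.INTER_CUBIC))
for a in range(4):
  print([np.round(manip.calibration("wrist")["rotation"],2)])
  break
E
```

```text
top reject_tray [437. 214.] 0.64 [ 410. -252.   10.]
top height_gauge [420. 181.] 0.74 [ 590. -243.   10.]
top run_capacitor [434. 213.] 0.36 [ 422. -244.   10.]
top module_a [213. 275.] 0.65 [422. 752.  10.]
top module_a [380. 154.] 0.64 [ 773. -114.   10.]
top module_a [307. 267.] 0.46 [342. 369.  10.]
top check_mat [295. 265.] 0.63 [368. 413.  10.]
top bridge_bar [296. 266.] 0.75 [360. 411.  10.]
top bridge_bar [422. 168.] 0.53 [ 647. -277.   10.]
top bridge_bar [396. 194.] 0.2 [ 557. -111.   10.]
wrist module_a [242. 315.] 0.98 [411. 351.  10.]
wrist module_a [544. 186.] 0.86 [415. 764.  10.]
wrist check_mat [275. 293.] 0.7 [400. 409.  10.]
[array([-0.29, -0.18,  1.09])]
```

View pics/top0c.png

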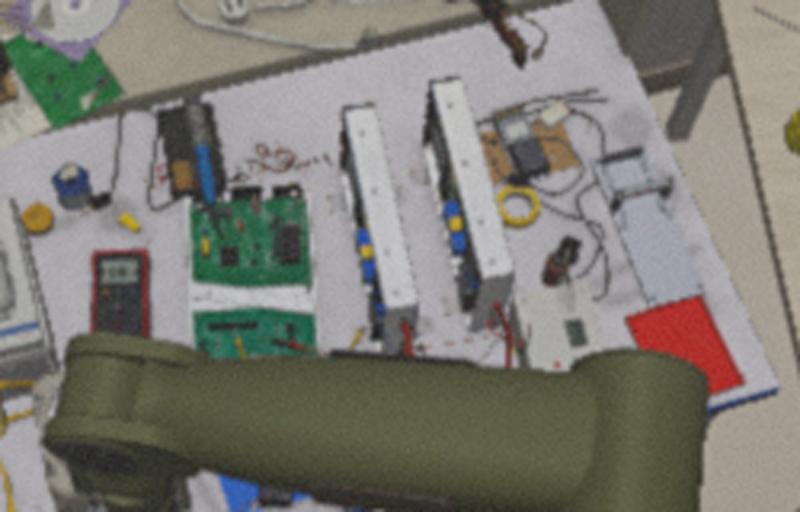

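View pics/scene0c.png

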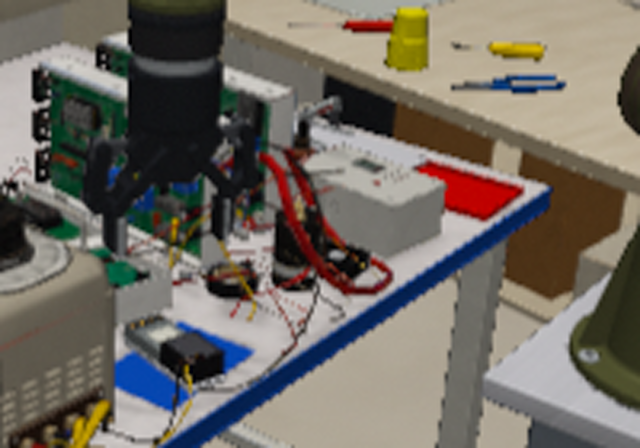

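```bash
python3 - <<'E'
from h import *
c=manip.calibration("wrist"); s=manip.get_state()
M=R.from_rotvec(c["rotation"]).as_matrix(); T=R.from_rotvec(s["orientation"]).as_matrix()
print("tool axes\n",T.round(2)); print("cam fwd",(-M[:,2]).round(3),"right",M[:,0].round(2),"up",M[:,1].round(2))
print("cam in tool",(T.T@(np.array(c["xyz"])-s["tcp_pos"])).round(1), "fwd in tool",(T.T@-M[:,2]).round(3),"right in tool",(T.T@M[:,0]).round(3))
print("black",unproj("wrist",(237,297),30),"grey",unproj("wrist",(251,332),26))
E
python3 - <<'E'
import cv2
im=cv2.imread("pics/wrist0.png")[200:400,150:400]
cv2.imwrite("pics/w0c.png",cv2.resize(im,None,fx=3,fy=3,interpolation=cv2.INTER_CUBIC))
E
```

```text
tool axes
 [[-0.    0.45  0.89]
 [ 0.    0.89 -0.45]
 [-1.    0.   -0.  ]]
cam fwd [ 0.283 -0.142 -0.949] right [0.45 0.89 0.  ] up [-0.85  0.43 -0.32]
cam in tool [-168.1    0.4  -81.1] fwd in tool [0.948 0.    0.317] right in tool [-0.  1. -0.]
black [[372.93483336 371.20963733  30.        ]] grey [[430.31765358 356.99072268  26.        ]]
```

View pics/w0c.png

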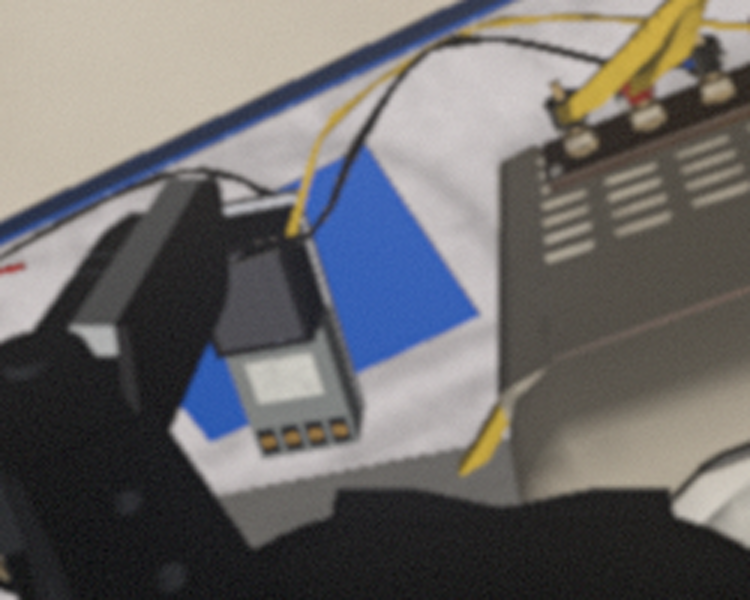

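```bash
cat >> h.py <<'E'
def ori(yaw_deg):  # tool pointing down, tool y at yaw
    a=np.radians(yaw_deg); y=np.array([np.cos(a),np.sin(a),0]); x=np.array([0,0,-1.]); z=np.cross(x,y)
    return R.from_matrix(np.c_[x,y,z]).as_rotvec()
E
python3 - <<'E'
from h import *
for p in ([420,355,250],[420,355,30],[480,-240,150],[560,-260,30],[410,-250,150],[720,-280,250]):
  for y in (76,256,-100,80):
    q=manip.ik(p,ori(y)); print(p,y,None if q is None else np.round(q,2))
print("variac edge",unproj("wrist",[(317,327),(317,255)],0).round(), "mat",unproj("wrist",[(221,346),(309,304),(271,250)],2).round())
E
```

```text
[420, 355, 250] 76 [ 0.7   0.2  -0.09  1.28  0.    0.95]
[420, 355, 250] 256 [ 0.7   0.2  -0.09  1.28  0.   -2.2 ]
[420, 355, 250] -100 [ 0.7   0.2  -0.09  1.28  0.   -2.27]
[420, 355, 250] 80 [ 0.7   0.2  -0.09  1.28  0.    0.88]
[420, 355, 30] 76 [ 0.7   0.36 -0.42  0.8   0.    0.95]
[420, 355, 30] 256 [ 0.7   0.36 -0.42  0.8   0.   -2.2 ]
[420, 355, 30] -100 [ 0.7   0.36 -0.42  0.8   0.   -2.27]
[420, 355, 30] 80 [ 0.7   0.36 -0.42  0.8   0.    0.88]
[480, -240, 150] 76 [-0.46  0.23 -0.29  1.05  0.   -0.22]
[480, -240, 150] 256 [-0.46  0.23 -0.29  1.05  0.    2.92]
[480, -240, 150] -100 [-0.46  0.23 -0.29  1.05  0.    2.85]
[480, -240, 150] 80 [-0.46  0.23 -0.29  1.05  0.   -0.29]
[560, -260, 30] 76 [-0.43  0.47 -0.25  0.86  0.   -0.19]
[560, -260, 30] 256 [-0.43  0.47 -0.25  0.86  0.    2.95]
[560, -260, 30] -100 [-0.43  0.47 -0.25  0.86  0.    2.88]
[560, -260, 30] 80 [-0.43  0.47 -0.25  0.86  0.   -0.26]
[410, -250, 150] 76 [-0.55  0.12 -0.42  1.03  0.   -0.3 ]
[410, -250, 150] 256 [-0.55  0.12 -0.42  1.03  0.    2.84]
[410, -250, 150] -100 [-0.55  0.12 -0.42  1.03  0.    2.77]
[410, -250, 150] 80 [-0.55  0.12 -0.42  1.03  0.   -0.37]
[720, -280, 250] 76 [-0.37  0.68  0.62  1.51  0.   -0.13]
[720, -280, 250] 256 [-0.37  0.68  0.62  1.51  0.    3.02]
[720, -280, 250] -100 [-0.37  0.68  0.62  1.51  0.    2.95]
[720, -280, 250] 80 [-0.37  0.68  0.62  1.51  0.   -0.2 ]
variac edge [[482. 429.   0.]
 [380. 481.   0.]] mat [[448. 291.   2.]
 [441. 437.   2.]
 [346. 431.   2.]]
```

Run:
```python
from h import *
print(unproj("top",[(343,210),(328,144),(372,205),(355,136),(410,230)],150).round())
p=manip.get_state()["tcp_pos"]
manip.move_straight([p[0],p[1],270])
manip.move_to([420,355,270],ori(256))
im,c=shot("wrist","w1"); im,_=shot("top","t1"); im,_=shot("scene","s1")
print(manip.get_state()["t"],manip.get_state()["tcp_pos"])
for q in("module_a","check_mat"):
    for d in manip.outline_of("wrist",q):
        m=d["mask"].astype(np.uint8); print(q,d["confidence"],d["xy"],m.sum())
        ct=max(cv2.findContours(m,0,2)[0],key=cv2.contourArea); print(cv2.minAreaRect(ct)); b=cv2.boxPoints(cv2.minAreaRect(ct)); print(unproj("wrist",b,20 if q[0]=="m" else 2,c).round())
```

```text
[[493. 168. 150.]
 [814. 132. 150.]
 [481.  45. 150.]
 [820.   5. 150.]
 [332. -65. 150.]]
4.475 [419.96929773 355.09475748 270.00730584]
module_a 0.57 [315.0, 169.0] 3116
((320.0, 169.5), (91.0, 36.0), 90.0)
[[465. 364.  20.]
 [454. 319.  20.]
 [332. 347.  20.]
 [344. 396.  20.]]
check_mat 0.59 [337.8, 167.9] 4978
((349.9230651855469, 160.6154022216797), (73.73966979980469, 44.714481353759766), 78.69007110595703)
[[451. 343.   2.]
 [448. 283.   2.]
 [345. 283.   2.]
 [347. 347.   2.]]
```

View pics/w1.png

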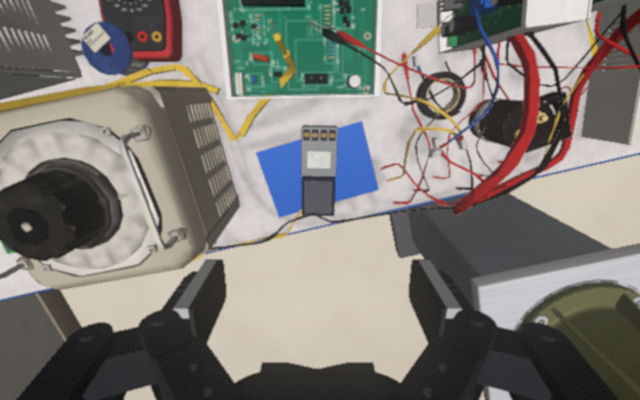

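View pics/t1.png

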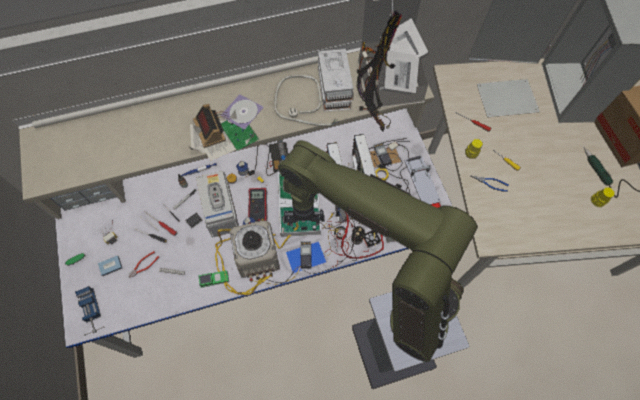

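Run:
```python
import cv2
im=cv2.imread("pics/w1.png")[110:260,230:410]
cv2.imwrite("pics/w1c.png",cv2.resize(im,None,fx=4,fy=4,interpolation=cv2.INTER_CUBIC))
```

```text
(no output)
```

View pics/w1c.png

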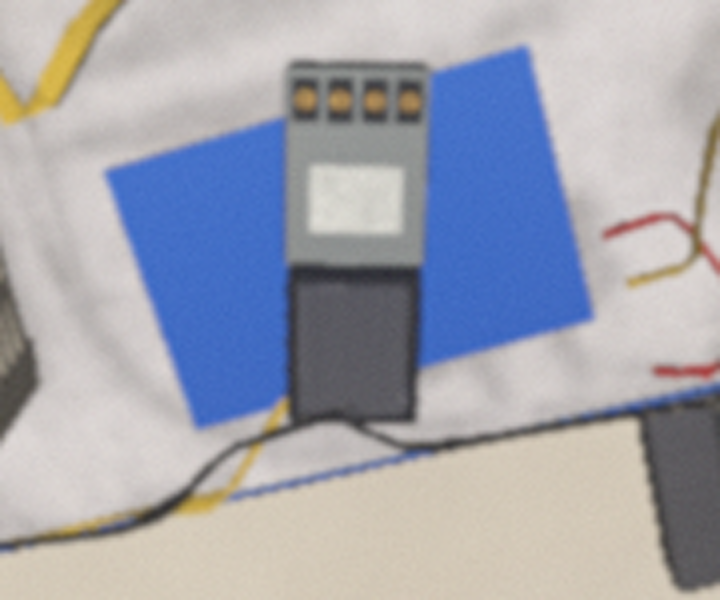

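Run:
```python
from h import *
f=lambda p:np.array(p)/4+[230,110]
g=unproj("wrist",f([(288,66),(429,66),(421,264),(285,262)]),26); print("grey",g.round(1))
print("w",np.linalg.norm(g[0]-g[1]),np.linalg.norm(g[2]-g[3]),"l",np.linalg.norm(g[0]-g[3]),np.linalg.norm(g[1]-g[2]))
ax=(g[2]+g[3]-g[0]-g[1])/2; yaw=np.degrees(np.arctan2(ax[1],ax[0])); print("yaw",yaw)
u=ax/np.linalg.norm(ax); rear=(g[0]+g[1])/2; cen=g.mean(0)-u*(-28); print("block mid",g.mean(0),"centre",cen)
h=unproj("wrist",f([(293,280),(417,282),(413,418),(293,420)]),33); print("hous",h.round(1)); a=(h[2]+h[3]-h[0]-h[1]);print(np.degrees(np.arctan2(a[1],a[0])),h.mean(0)-u*30.5)
m=unproj("wrist",f([(105,172),(527,45),(593,318),(200,428)]),2); print("mat",m.round(1),m.mean(0).round(1),np.linalg.norm(m[0]-m[1]),np.linalg.norm(m[1]-m[2]))
```

```text
grey [[462.4 364.4  26. ]
 [451.7 321.3  26. ]
 [389.6 338.2  26. ]
 [401.1 381.7  26. ]]
w 44.440852264575035 45.019782811103134 l 63.68699971169436 64.353739660047
yaw 164.5222084077394
block mid [426.2116709  351.40870841  26.        ] centre [399.22711988 358.88092403  26.        ]
hous [[396.3 379.9  33. ]
 [385.9 340.8  33. ]
 [339.7 352.9  33. ]
 [348.8 392.5  33. ]]
165.28259555557537 [397.06730478 358.37360761  33.        ]
mat [[441.  436.    2. ]
 [447.7 287.4   2. ]
 [349.1 283.5   2. ]
 [342.5 430.6   2. ]] [395.1 359.4   2. ] 148.78019239569892 98.6484371167822
```

Run:
```python
from h import *
u=np.array([np.cos(np.radians(165)),np.sin(np.radians(165))])
g=np.array([398.3,358.6])-36*u; o=ori(75)
manip.move_to([*g,150],o)
manip.command_gripper(85,60)
hit=manip.move_straight([*g,19],feed=120,until_force=8)
print(hit,manip.get_state()["tcp_pos"],manip.get_state()["force"])
if not hit:
    manip.command_gripper(30,60)
    s=manip.get_state();print(s["grip_width"],s["force"],s["t"],s["tcp_pos"])
im,c=shot("wrist","w2")
```

```text
False [433.63850771 349.73050763  19.73036255] [-0.13609883  0.72193493  0.94361561]
30.06315008152756 [ 1.3899063  -0.4380915   0.17399096] 9.25 [433.08121221 349.26021361  19.02517089]
```

View pics/w2.png

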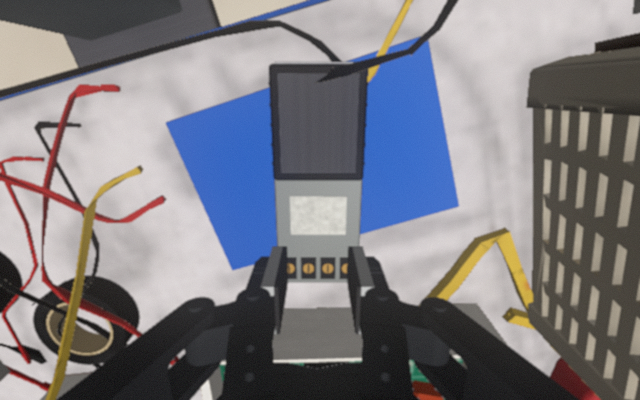

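Run:
```python
from h import *
s=manip.get_state(); T=R.from_rotvec(s["orientation"]).as_matrix(); print(T.round(2),s["grip_width"],s["force"])
t=np.array(s["tcp_pos"])
for dx in(11,0,-8,-30):
  print(dx,proj("wrist",[t+T@[dx,15,0],t+T@[dx,-15,0],t+T@[dx,23,0]]).round())
u=np.array([np.cos(np.radians(165)),np.sin(np.radians(165)),0]);v=np.array([-u[1],u[0],0]);C=np.array([398.3,358.6,2])
print("module",proj("wrist",[C-60*u+23*v+[0,0,24],C-60*u-23*v+[0,0,24],C+4*u+23*v+[0,0,24],C+4*u-23*v+[0,0,24],C+57*u-22*v+[0,0,30]]).round())
im=cv2.imread("pics/w2.png")[160:360,210:430]
cv2.imwrite("pics/w2c.png",cv2.resize(im,None,fx=3.5,fy=3.5,interpolation=cv2.INTER_CUBIC))
shot("scene","s2")
im=cv2.imread("pics/s2.png")[180:300,260:420]
cv2.imwrite("pics/s2c.png",cv2.resize(im,None,fx=4.5,fy=4.5,interpolation=cv2.INTER_CUBIC))
```

```text
[[ 0.    0.26  0.97]
 [-0.    0.97 -0.26]
 [-1.    0.    0.  ]] 30.14377156062321 [-0.07810296  0.05092942 -0.2800963 ]
11 [[341. 231.]
 [292. 231.]
 [354. 231.]]
0 [[343. 239.]
 [291. 239.]
 [356. 239.]]
-8 [[344. 245.]
 [289. 245.]
 [358. 245.]]
-30 [[347. 266.]
 [286. 266.]
 [364. 266.]]
module [[277. 282.]
 [356. 282.]
 [272. 174.]
 [361. 174.]
 [366.  62.]]
```

View pics/w2c.png

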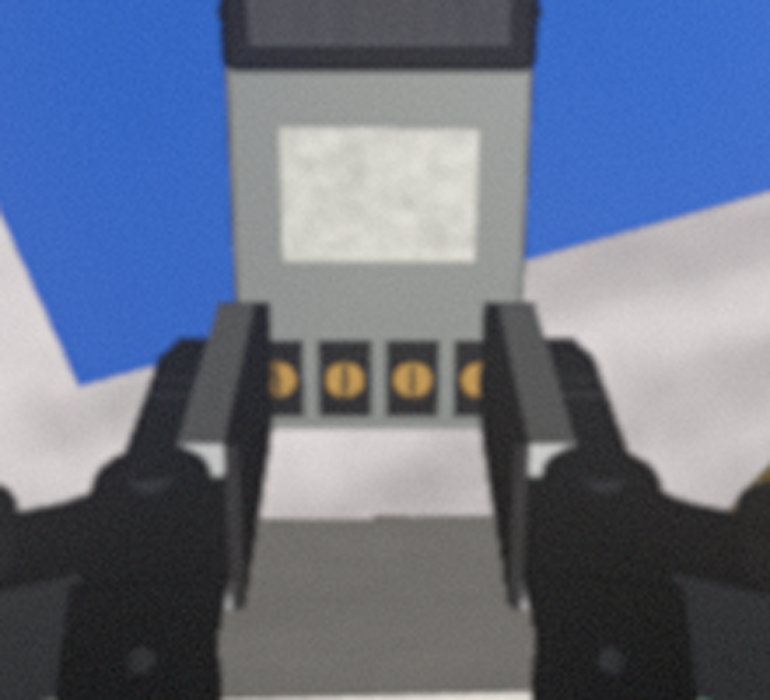

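View pics/s2c.png

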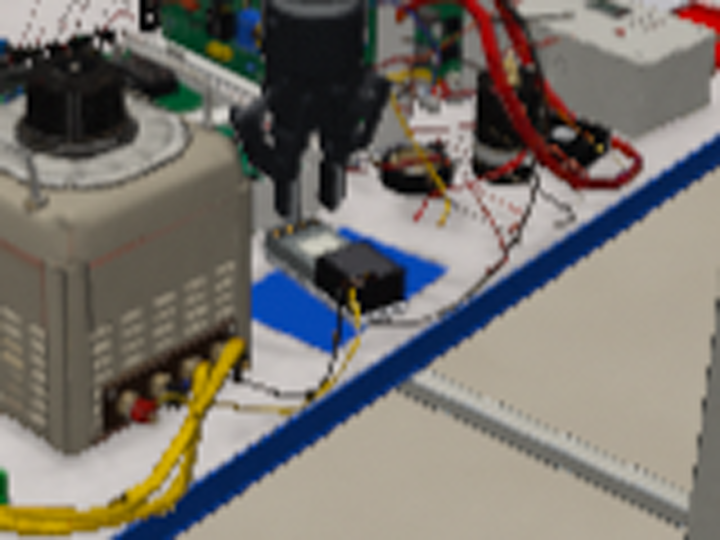

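Run:
```python
from h import *
s=manip.get_state(); T=R.from_rotvec(s["orientation"]).as_matrix(); t=np.array(s["tcp_pos"])
for dx in(11,0,-15,-30,-40):
  print(dx,"scene",proj("scene",[t+T@[dx,19,0],t+T@[dx,-19,0]]).round(1).tolist(),"wrist front",proj("wrist",[t+T@[dx,-15,-11],t+T@[dx,15,-11]]).round().tolist(),"back",proj("wrist",[t+T@[dx,-15,11],t+T@[dx,15,11]]).round().tolist())
u=np.array([np.cos(np.radians(165)),np.sin(np.radians(165)),0]);v=np.array([-u[1],u[0],0]);C=np.array([398.3,358.6,2])
print("module scene",proj("scene",[C-60*u+23*v+[0,0,24],C-60*u-23*v+[0,0,24],C+57*u+22*v+[0,0,30]]).round(1).tolist())
print(s["qpos"])
```

```text
11 scene [[323.4, 237.5], [332.5, 234.4]] wrist front [[291.0, 214.0], [342.0, 214.0]] back [[292.0, 247.0], [341.0, 247.0]]
0 scene [[323.4, 234.6], [332.6, 231.6]] wrist front [[290.0, 221.0], [343.0, 221.0]] back [[291.0, 256.0], [342.0, 256.0]]
-15 scene [[323.5, 230.7], [332.8, 227.7]] wrist front [[288.0, 232.0], [345.0, 232.0]] back [[289.0, 269.0], [344.0, 269.0]]
-30 scene [[323.6, 226.8], [332.9, 223.9]] wrist front [[285.0, 245.0], [348.0, 245.0]] back [[286.0, 285.0], [346.0, 285.0]]
-40 scene [[323.7, 224.2], [333.0, 221.2]] wrist front [[283.0, 255.0], [350.0, 255.0]] back [[284.0, 297.0], [348.0, 297.0]]
module scene [[329.5, 226.6], [318.5, 230.1], [350.3, 239.9]]
[ 6.78712345e-01  3.78437206e-01 -4.13407640e-01  7.79046847e-01
  3.52573828e-05  9.40490609e-01]
```

Run:
```python
from h import *
s=manip.get_state(); g=s["tcp_pos"][:2]
manip.command_gripper(85,60)
hit=manip.move_straight([*g,-10],feed=80,until_force=6)
s=manip.get_state();print(hit,s["tcp_pos"],s["force"])
if not hit:
    shot("wrist","w3"); shot("scene","s3")
    im=cv2.imread("pics/s3.png")[180:300,260:420]
    cv2.imwrite("pics/s3c.png",cv2.resize(im,None,fx=4.5,fy=4.5,interpolation=cv2.INTER_CUBIC))
print(s["t"])
```

```text
False [432.67358479 349.02165019 -10.40547906] [ 0.34166509 -0.56738732 -0.14280682]
10.45
```

View pics/w3.png

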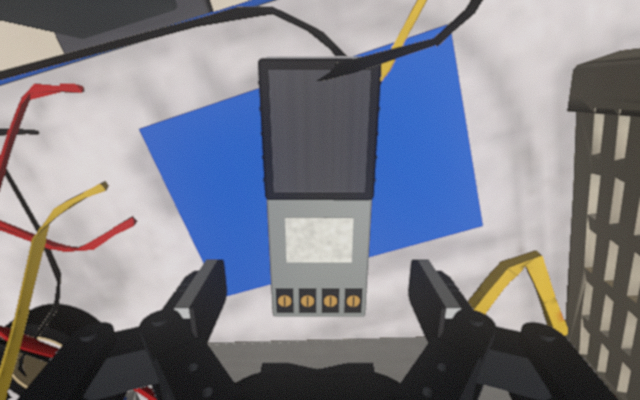

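View pics/s3c.png

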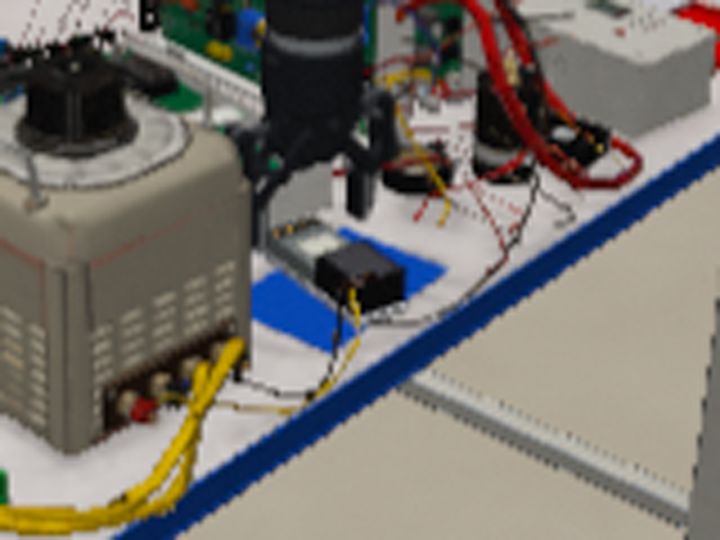

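Run:
```python
from h import *
hit=manip.move_straight([433.1,349.3,-25],feed=60,until_force=6)
s=manip.get_state();print(hit,s["tcp_pos"],s["force"])
if not hit:
    manip.command_gripper(30,60)
    s=manip.get_state();print(s["grip_width"],s["force"],s["t"],s["tcp_pos"])
    shot("wrist","w4")
```

```text
False [432.59294955 348.87989916 -25.63203385] [-0.37894132  0.08927275 -0.30908127]
44.94685885807644 [-0.43507117 -0.37702714  2.89312846] 11.4 [433.52983753 349.64994528 -24.5049216 ]
```

View pics/w4.png

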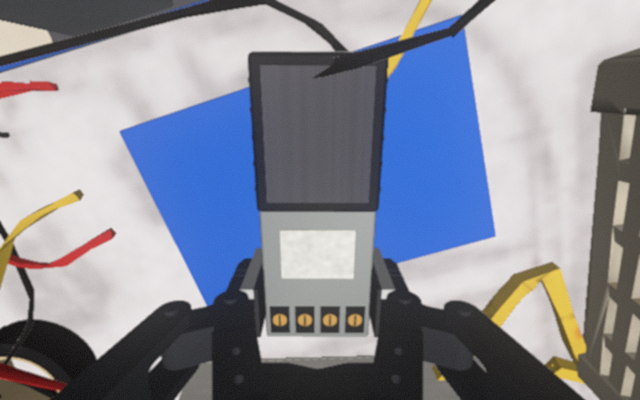

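Run:
```python
from h import *
o=ori(75)
manip.move_straight([433.3,349.5,60],feed=120)
s=manip.get_state();print(s["grip_width"],s["force"]); 
shot("wrist","w5"); shot("top","t5")
for z in(250,300,320):
  for p in([433,349],[400,0],[480,0],[560,-255]):
    q=manip.ik([*p,z],ori(75 if p[1]>0 else -100)); print(z,p,None if q is None else np.round(q,2))
# panel height from scene+top
for q in("height_gauge","bridge_bar","reject_tray","flux_bottle","run_capacitor","module_a"):
    for cam in("top",):
        print(cam,q,[(np.round(d["xy"]).tolist(),round(d["confidence"],2)) for d in manip.spot_in(cam,q)[:3]])
im=cv2.imread("pics/t5.png")[110:270,260:470]
cv2.imwrite("pics/t5c.png",cv2.resize(im,None,fx=3.7,fy=3.7,interpolation=cv2.INTER_CUBIC))
print(s["t"])
```

```text
44.700725373173455 [ 0.62575099 -0.581666   -2.07989118]
250 [433, 349] [ 0.68  0.22 -0.07  1.28  0.    0.94]
250 [400, 0] [ 0.   -0.08 -0.4   1.26  0.   -2.97]
250 [480, 0] [ 0.    0.07 -0.24  1.25  0.   -2.97]
250 [560, -255] [-0.43  0.33  0.08  1.32  0.    2.89]
300 [433, 349] [0.68 0.21 0.03 1.39 0.   0.94]
300 [400, 0] [ 0.   -0.09 -0.29  1.37  0.   -2.97]
300 [480, 0] [ 0.    0.06 -0.14  1.37  0.   -2.97]
300 [560, -255] [-0.43  0.33  0.18  1.43  0.    2.89]
320 [433, 349] [0.68 0.21 0.07 1.43 0.   0.94]
320 [400, 0] [ 0.   -0.09 -0.25  1.41  0.   -2.97]
320 [480, 0] [ 0.    0.06 -0.1   1.41  0.   -2.97]
320 [560, -255] [-0.43  0.33  0.23  1.47  0.    2.89]
top height_gauge [([423.0, 177.0], 0.94)]
top bridge_bar [([426.0, 166.0], 0.52)]
top reject_tray []
top flux_bottle []
top run_capacitor [([356.0, 239.0], 0.65)]
top module_a [([382.0, 155.0], 0.75), ([305.0, 249.0], 0.59), ([214.0, 277.0], 0.58)]
12.3083
```

View pics/w5.png

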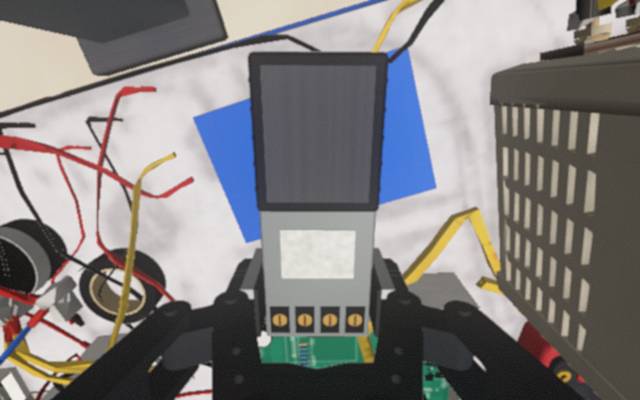

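View pics/t5c.png

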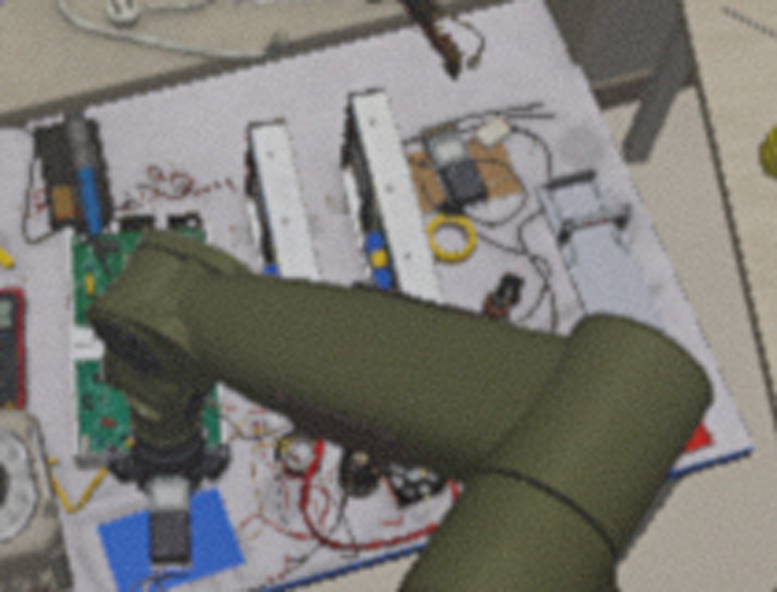

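Run:
```python
from h import *
manip.move_straight([433.3,349.5,310],feed=300)
manip.move_to([560,-250,310],ori(-100))
im,c=shot("wrist","w6")
im,c=shot("top","t6")
s=manip.get_state();print(s["grip_width"],s["t"],s["tcp_pos"],s["force"],s["qpos"])
for q in("height_gauge","bridge_bar","reject_tray","flux_bottle"):
    print(q,[(np.round(d["xy"]).tolist(),round(d["confidence"],2)) for d in manip.spot_in("wrist",q)[:3]])
```

```text
45.26668595129446 15.9833 [ 560.34238313 -249.16772244  310.02237753] [-0.20936171 -0.57690005 -1.26486467] [-4.18523894e-01  3.24984350e-01  2.01679022e-01  1.44742824e+00
  1.90951730e-04  2.89608757e+00]
height_gauge [([308.0, 44.0], 0.9)]
bridge_bar []
reject_tray []
flux_bottle [([211.0, 174.0], 0.64)]
```

View pics/w6.png

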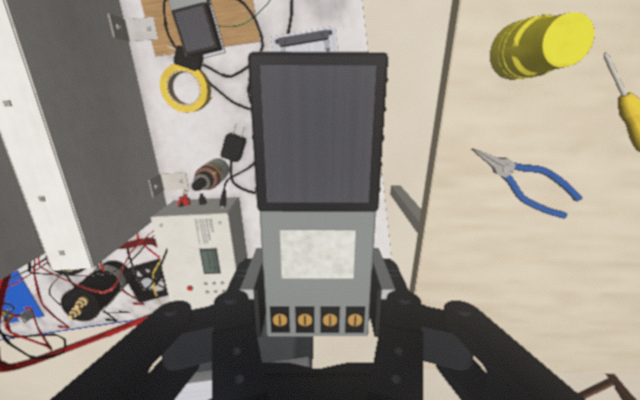

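Run:
```python
from h import *
manip.move_to([640,-110,310],ori(-100))
im,c=shot("wrist","w7")
s=manip.get_state();print(s["grip_width"],s["t"],s["tcp_pos"])
for q in("height_gauge","bridge_bar","reject_tray","flux_bottle"):
    print(q,[(np.round(d["xy"]).tolist(),round(d["confidence"],2)) for d in manip.spot_in("wrist",q)[:3]])
im=cv2.imread("pics/t6.png")[110:270,360:470]
cv2.imwrite("pics/t6c.png",cv2.resize(im,None,fx=3.7,fy=3.7,interpolation=cv2.INTER_CUBIC))
```

```text
45.00815433977554 21.1833 [ 639.98469562 -110.0339875   309.97792587]
height_gauge [([418.0, 154.0], 0.98)]
bridge_bar [([427.0, 141.0], 0.89)]
reject_tray [([424.0, 262.0], 0.71)]
flux_bottle []
```

View pics/w7.png

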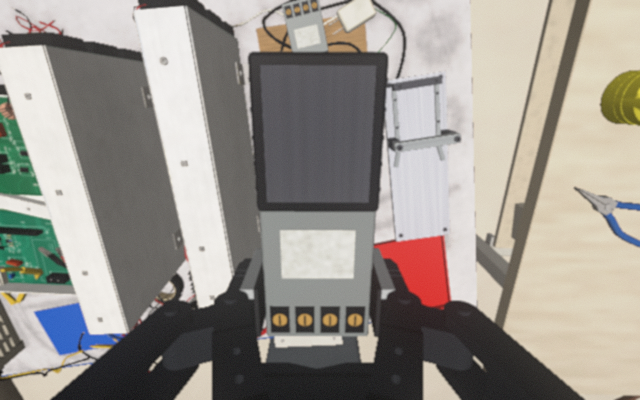

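View pics/t6c.png

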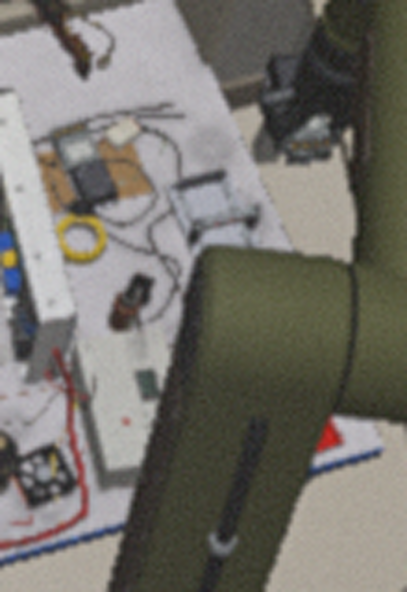

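Run:
```python
import cv2
im=cv2.imread("pics/w7.png")[55:315,370:480]
im=cv2.resize(im[:200],None,fx=4,fy=4,interpolation=cv2.INTER_CUBIC)[:760]
cv2.imwrite("pics/w7c.png",cv2.resize(cv2.imread("pics/w7.png")[60:180,375:475],None,fx=5,fy=5,interpolation=cv2.INTER_CUBIC))
cv2.imwrite("pics/w7d.png",cv2.resize(cv2.imread("pics/w7.png")[170:320,365:475],None,fx=4,fy=4,interpolation=cv2.INTER_CUBIC))
```

```text
(no output)
```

View pics/w7c.png

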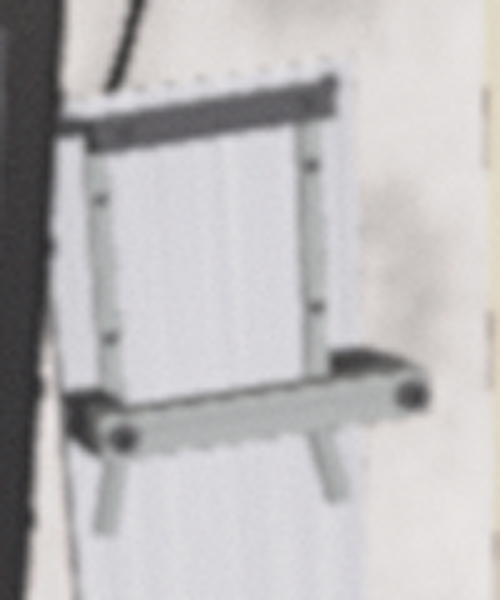

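View pics/w7d.png

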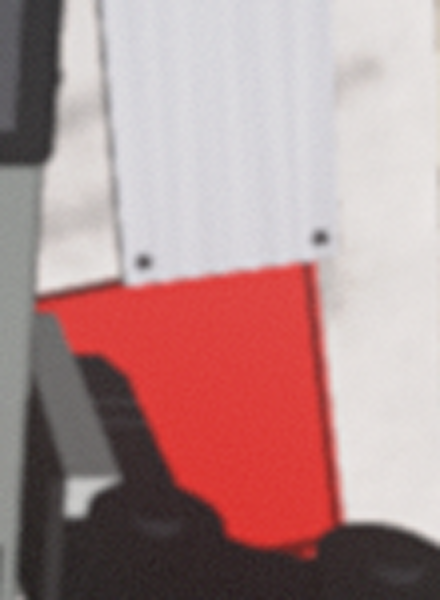

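Run:
```python
from h import *
C=lambda p:np.array(p)/5+[375,60]; D=lambda p:np.array(p)/4+[365,170]
c=manip.calibration("wrist")
def U(f,p,z): return unproj("wrist",f(p),z,c)
es=U(D,[(143,262),(320,237)],12); r1=U(C,[(111,338),(317,306)],17);r2=U(C,[(100,200),(312,163)],17);b=U(C,[(123,437),(412,393)],58)
ri=U(C,[(116,160),(300,130),(127,390),(305,372)],16); st=U(C,[(90,133),(335,90)],28); pe=U(D,[(127,287)],12); pl=U(C,[(75,590)],12)
fl=U(C,[(92,530),(118,530),(330,500),(348,495)],16)
for n,a in dict(es=es,r1=r1,r2=r2,b=b).items(): 
    d=a[0]-a[1]; print(n,a.round(1)[:,:2].tolist(),"mid",a.mean(0).round(1),"w",np.linalg.norm(d).round(1),"perp yaw",np.degrees(np.arctan2(d[1],d[0])).round(1)-90)
print("rail inner",ri.round(1),np.linalg.norm(ri[0]-ri[1]),np.linalg.norm(ri[2]-ri[3]))
print("stop",st.round(1),"plate corner",pe,pl,"flare",fl.round(1))
# tray
t=U(D,[(127,287),(308,262),(338,520),(40,298)],10);print("tray",t.round(1))
m=[a.mean(0) for a in(es,r1,r2)]; d=m[2]-m[0];print("lane yaw",np.degrees(np.arctan2(d[1],d[0])), np.degrees(np.arctan2(*(r2-r1).mean(0)[1::-1])))
```

```text
es [[481.7, -217.2], [480.4, -287.3]] mid [ 481.1 -252.2   12. ] w 70.0 perp yaw -1.0999999999999943
r1 [[652.2, -226.7], [651.0, -284.5]] mid [ 651.6 -255.6   17. ] w 57.8 perp yaw -1.2000000000000028
r2 [[690.0, -227.3], [689.6, -285.3]] mid [ 689.8 -256.3   17. ] w 58.0 perp yaw -0.4000000000000057
b [[632.3, -218.3], [630.7, -293.4]] mid [ 631.5 -255.8   58. ] w 75.1 perp yaw -1.2000000000000028
rail inner [[ 699.6 -232.9   16. ]
 [ 698.7 -282.9   16. ]
 [ 636.7 -230.1   16. ]
 [ 633.  -280.5   16. ]] 50.04153999767328 50.55350562645278
stop [[ 708.2 -223.9   28. ]
 [ 707.6 -288.5   28. ]] plate corner [[ 471.84057689 -209.89862193   12.        ]] [[ 579.15857849 -210.09648063   12.        ]] flare [[ 597.7 -216.2   16. ]
 [ 596.4 -223.7   16. ]
 [ 594.5 -285.5   16. ]
 [ 595.1 -290.8   16. ]]
tray [[ 470.8 -210.3   10. ]
 [ 469.2 -282.7   10. ]
 [ 344.4 -289.    10. ]
 [ 472.  -175.2   10. ]]
lane yaw -1.1195474299100288 -1.0311155826962393
```

Run:
```python
from h import *
s=manip.get_state(); T=R.from_rotvec(s["orientation"]).as_matrix(); t=np.array(s["tcp_pos"])
print(s["qpos"].round(2) if hasattr(s["qpos"],"round") else s["qpos"])
def tool(uv,h): # h = height above underside, underside at dx=-26.5
    z=t[2]+26.5+h; return ((unproj("wrist",uv,z)-t)@T).round(1)
print("rear",tool([(265,335),(371,335)],24)); print("grey front",tool([(260,211),(378,211)],24))
for h in(30,34): print("hous",h,tool([(250,54),(387,54),(258,210),(380,210)],h))
for p,y in(([533,-253,60],-91.1),([533,-253,10],-91.1),([570,-254,-15],-91.1),([600,-254,-15],-91.1),([420,-235,-15],-91)):
    q=manip.ik(p,ori(y)); print(p,None if q is None else np.round(q,2))
im=cv2.imread("pics/w7.png")[30:360,210:430]; cv2.imwrite("pics/w7e.png",cv2.resize(im,None,fx=1.8,fy=1.8))
```

```text
[-0.17  0.4   0.31  1.48  0.   -3.14]
rear [[-50.5 -23.8  22.6]
 [-50.5  24.   22.6]]
grey front [[-50.5 -22.6 -37.2]
 [-50.5  23.6 -37.2]]
hous 30 [[-56.5 -21.7 -93. ]
 [-56.5  22.  -93. ]
 [-56.5 -22.2 -39.9]
 [-56.5  23.1 -39.9]]
hous 34 [[-60.5 -20.9 -92.6]
 [-60.5  21.2 -92.6]
 [-60.5 -21.4 -41.4]
 [-60.5  22.2 -41.4]]
[533, -253, 60] [-0.44  0.39 -0.29  0.89  0.    2.72]
[533, -253, 10] [-0.44  0.44 -0.34  0.79  0.    2.72]
[570, -254, -15] [-0.42  0.52 -0.27  0.78  0.    2.74]
[600, -254, -15] [-0.4   0.57 -0.19  0.81  0.    2.76]
[420, -235, -15] [-0.51  0.3  -0.62  0.64  0.    2.65]
```

View pics/w7e.png

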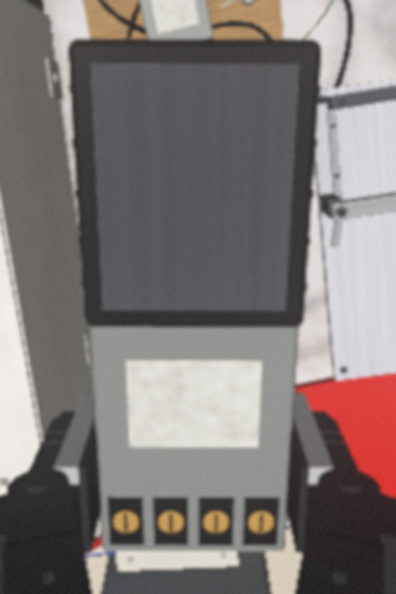

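```bash
cat >> h.py <<'E'
L=np.array([np.cos(np.radians(-1.1)),np.sin(np.radians(-1.1)),0]); LO=ori(-91.1)
GB=np.array([631.5,-255.2,0])
def tcpfor(xg,z): # TCP for module centre at lane x
    p=GB+L*(xg-36.5); p[2]=z; return p
E
python3 - <<'E'
from h import *
manip.move_to([480,-240,250],LO)
p=tcpfor(-98,20); p2=tcpfor(-98,60)
manip.move_to(p2,LO)
manip.move_straight(tcpfor(-98,-9),feed=80,until_force=8)
hit=manip.move_straight(tcpfor(-98,-19),feed=12,until_force=3)
s=manip.get_state();print(hit,s["t"],s["tcp_pos"],s["force"],s["grip_width"],np.round(s["qpos"],2))
shot("wrist","w8")
E
```

```text
True 28.5083 [ 497.11047762 -252.66599143  -14.5063856 ] [-0.43667882 -0.29654768  4.09233471] 45.35039443882615 [-0.47  0.42 -0.44  0.71 -0.    2.69]
```

View pics/w8.png

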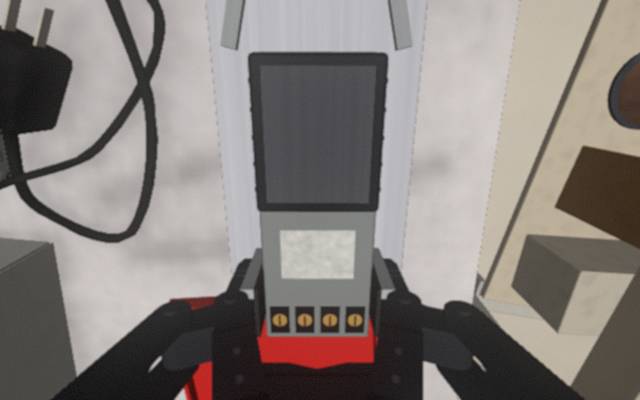

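Run:
```python
from h import *
manip.command_gripper(30,20)
z=-14.5
r=manip.move_straight(tcpfor(-78,z),feed=40,until_force=6)
print(r,manip.get_state()["force"])
r=manip.move_straight(tcpfor(-52,z),feed=15,until_force=5)
s=manip.get_state();print(r,s["t"],s["tcp_pos"],((np.array(s["tcp_pos"])-GB)@L+36.5),s["force"],s["grip_width"])
shot("wrist","w9")
```

```text
True [-1.20053494 -0.23742804  4.51057866]
True 29.5 [ 496.98051222 -252.68460179  -14.5120758 ] -98.04298668267015 [-0.39256409  0.56462761  3.55592367] 44.98302913900733
```

View pics/w9.png

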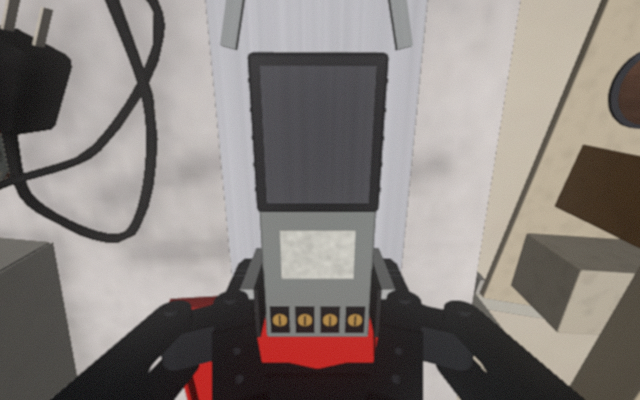

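Run:
```python
from h import *
z=-14.1
manip.move_straight(tcpfor(-98,z),feed=10)
print(manip.get_state()["force"])
for xg,f in((-80,40),(-76,20)):
    r=manip.move_straight(tcpfor(xg,z),feed=f,until_force=10)
    s=manip.get_state();print(r,s["t"],((np.array(s["tcp_pos"])-GB)@L+36.5).round(2),s["force"].round(2))
    if r: break
else:
    r=manip.move_straight(tcpfor(-52,z),feed=12,until_force=7)
    s=manip.get_state();print(r,s["t"],((np.array(s["tcp_pos"])-GB)@L+36.5).round(2),s["force"].round(2),s["grip_width"])
shot("wrist","w10")
```

```text
[-0.25105556  0.20785214  0.5128126 ]
False 30.4 -79.47 [ 0.99  0.05 -0.55]
False 30.75 -75.76 [ 0.17  0.43 -0.93]
True 31.9667 -62.7 [-0.34  0.23  4.66] 44.753936386252185
```

View pics/w10.png

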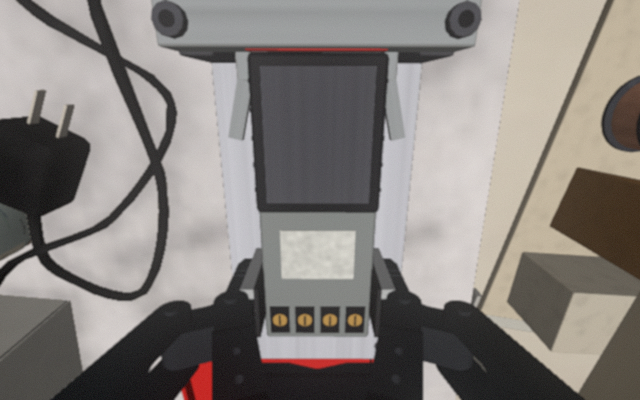

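Run:
```python
from h import *
def rep(l):
    s=manip.get_state();print(l,round(s["t"],2),((np.array(s["tcp_pos"])-GB)@L+36.5).round(2),round(s["tcp_pos"][2],2),np.round(s["force"],2),round(s["grip_width"],1)); return s
rep("now")
manip.move_straight(tcpfor(-66,-14.4),feed=20); rep("back")
for xg in(-64,-63,-62.5,-62,-61.5,-61,-60.5):
    manip.move_straight(tcpfor(xg,-14.4),feed=10,until_force=9); s=rep(xg)
    if s["force"]@L<-4: break
manip.pause(0.15); rep("hold")
shot("wrist","w11")
```

```text
now 32.02 -62.72 -14.49 [-0.25  0.67  4.86] 45.0
back 32.27 -65.7 -14.2 [-0.3  -0.05  2.55] 45.0
-64 32.62 -64.74 -14.32 [-2.92  0.23  5.36] 45.0
-63 32.88 -63.85 -14.35 [-4.9   0.59  5.36] 45.1
hold 33.02 -63.85 -14.33 [-4.34  0.08  5.68] 44.9
```

View pics/w11.png

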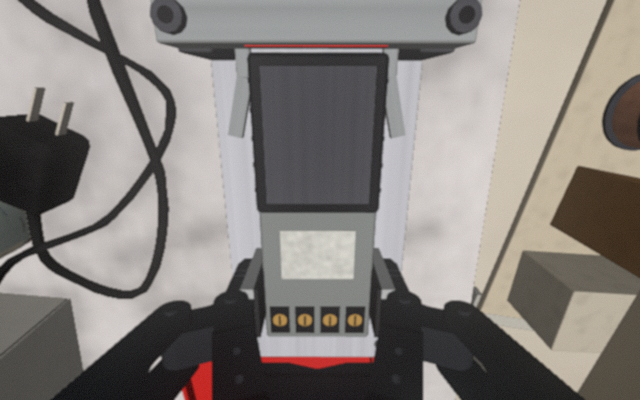

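Run:
```python
from h import *
def rep(l):
    s=manip.get_state();print(l,round(s["t"],2),((np.array(s["tcp_pos"])-GB)@L+36.5).round(2),round(s["tcp_pos"][2],2),np.round(s["force"],2),round(s["grip_width"],1)); return s
for xg in(-62.6,-62,-61.4,-60.8,-60.2,-59.6,-59):
    manip.move_straight(tcpfor(xg,-14.1),feed=10,until_force=7); s=rep(xg)
    if s["force"]@L<-8: break
manip.pause(0.1); rep("hold")
shot("wrist","w12")
```

```text
-62.6 33.33 -63.31 -14.22 [-3.48 -0.11  4.47] 45.0
-62 33.58 -62.9 -14.34 [-4.62  0.34  5.84] 44.9
-61.4 33.83 -62.89 -14.39 [-5.99  0.23  5.78] 44.8
-60.8 34.08 -62.93 -14.47 [-8.92 -0.55  8.28] 44.8
hold 34.17 -62.92 -14.46 [-7.8   0.24  7.91] 45.2
```

Run:
```python
import cv2
a=[cv2.resize(cv2.imread(f"pics/w{i}.png")[0:110,200:440],None,fx=3,fy=3,interpolation=cv2.INTER_CUBIC)[:290] for i in(10,12)]
cv2.imwrite("pics/cmp.png",cv2.vconcat(a))
```

```text
(no output)
```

View pics/cmp.png

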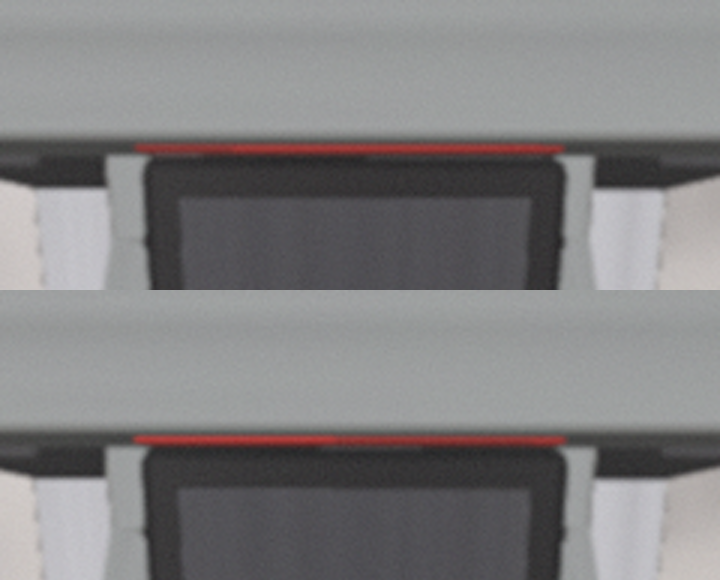

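```bash
python3 - <<'E'
from h import *
def rep(l):
    s=manip.get_state();print(l,round(s["t"],2),((np.array(s["tcp_pos"])-GB)@L+36.5).round(2),round(s["tcp_pos"][2],2),np.round(s["force"],2),round(s["grip_width"],1)); return s
manip.move_straight(tcpfor(-70,-14.4),feed=40); rep("back")
manip.command_gripper(56,20); rep("open")
manip.move_straight(tcpfor(-70,-14.0),feed=20); shot("wrist","w13")
manip.command_gripper(30,20); rep("closed")
for xg in(-66,-64.5,-63.5,-63,-62.5,-62,-61.5,-61,-60,-59):
    manip.move_straight(tcpfor(xg,-14.0),feed=15,until_force=8); s=rep(xg)
    if s["force"]@L<-5: break
manip.pause(0.1); rep("hold")
shot("wrist","w14")
E
python3 - <<'E'
import cv2
a=[cv2.resize(cv2.imread(f"pics/w{i}.png")[0:340,220:420],None,fx=1.7,fy=1.7,interpolation=cv2.INTER_CUBIC) for i in(13,14)]
cv2.imwrite("pics/cmp2.png",cv2.hconcat(a))
E
```

```text
back 34.61 -69.93 -14.28 [-0.81  0.67  3.23] 44.8
open 34.88 -70.48 -14.9 [ 0.06 -0.05  0.49] 56.1
closed 35.41 -69.96 -13.96 [ 0.9  -0.21  0.76] 46.0
-66 35.83 -65.62 -13.94 [-1.05 -0.18  2.01] 45.3
-64.5 36.08 -64.52 -13.97 [-1.98  0.14  2.53] 45.9
-63.5 36.33 -63.56 -13.97 [-2.8   0.59  3.94] 45.5
-63 36.58 -63.1 -13.97 [-3.55 -0.75  4.73] 46.0
-62.5 36.83 -62.9 -13.98 [-4.48 -0.64  5.09] 45.6
-62 37.08 -62.87 -13.95 [-5.42  0.62  6.7 ] 45.8
hold 37.17 -62.89 -13.98 [-5.18 -0.44  8.06] 45.7
```

View pics/cmp2.png

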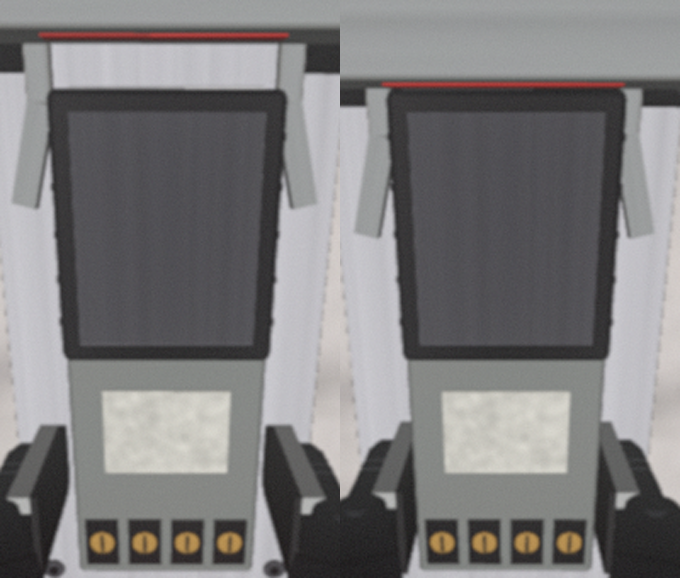

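Run:
```python
from h import *
def rep(l):
    s=manip.get_state();print(l,round(s["t"],2),((np.array(s["tcp_pos"])-GB)@L+36.5).round(2),round(s["tcp_pos"][2],2),np.round(s["force"],2),round(s["grip_width"],1)); return s
manip.move_straight(tcpfor(-60.7,-14.0),feed=15,until_force=8); rep("push"); manip.pause(0.1); rep("hold")
manip.move_straight(tcpfor(-99,-13.8),feed=60); rep("back")
manip.command_gripper(30,60)
manip.move_straight(tcpfor(-99,60),feed=100); rep("up")
im=shot("top","t15")
im=shot("wrist","w15")
print(unproj("top",[(416,209),(439,202),(453,230),(432,238)],10).round())
im=cv2.imread("pics/top0.png")[190:250,400:480]
cv2.imwrite("pics/tray.png",cv2.resize(im,None,fx=8,fy=8,interpolation=cv2.INTER_CUBIC))
```

```text
push 37.48 -62.93 -13.97 [-9.36  0.13 10.52] 45.9
hold 37.58 -62.99 -13.98 [-10.06   0.7   10.16] 45.7
back 38.37 -99.23 -13.9 [ 0.12 -0.77 -1.95] 45.6
up 39.48 -99.49 59.43 [ 0.7   1.2  -2.64] 45.0
[[ 462. -173.   10.]
 [ 465. -284.   10.]
 [ 322. -291.   10.]
 [ 314. -188.   10.]]
```

View pics/tray.png

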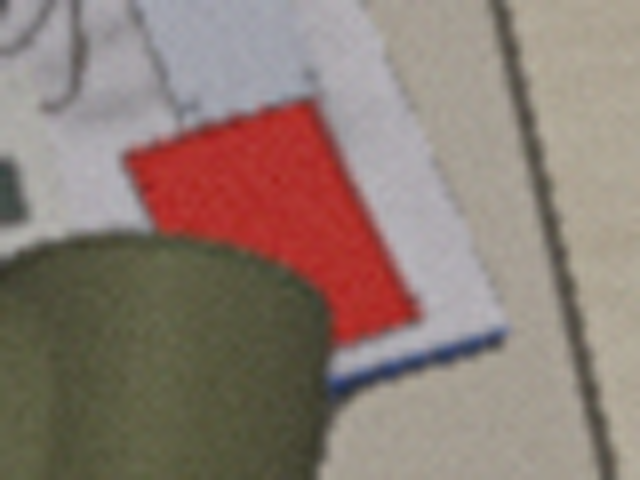

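View pics/w15.png

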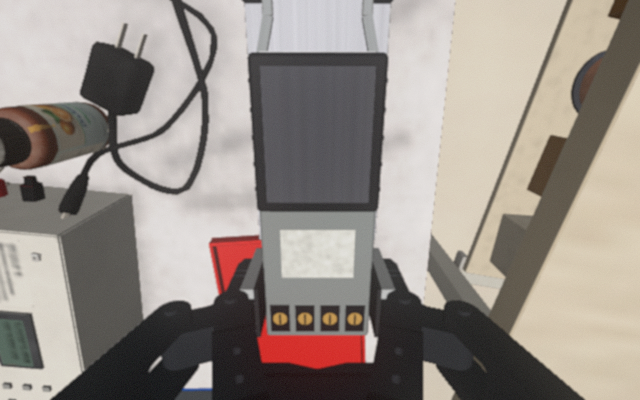

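Run:
```python
from h import *
print("tray corner",unproj("wrist",[(210,240),(365,362),(362,335)],10).round(1))
print("box top edge",[(z,unproj("wrist",[(133,195),(133,390),(62,236)],z).round().tolist()) for z in(60,90)])
print("box base",unproj("wrist",[(84,357),(133,390),(212,390)],0).round())
for p in([361,-233,60],[361,-233,-24],[361,-233,120]): 
    q=manip.ik(p,ori(-90)); print(p,None if q is None else np.round(q,2))
im=cv2.imread("pics/w15.png")[180:400,0:420]; cv2.imwrite("pics/w15c.png",cv2.resize(im,None,fx=1.8,fy=1.8))
```

```text
tray corner [[ 472.3 -171.4   10. ]
 [ 352.8 -290.7   10. ]
 [ 381.9 -287.3   10. ]]
box top edge [(60, [[525.0, -152.0, 60.0], [383.0, -122.0, 60.0], [501.0, -106.0, 60.0]]), (90, [[535.0, -170.0, 90.0], [418.0, -146.0, 90.0], [515.0, -133.0, 90.0]])]
box base [[ 353.  -39.    0.]
 [ 312.  -75.    0.]
 [ 311. -149.   -0.]]
[361, -233, 60] [-0.57  0.12 -0.65  0.8   0.    2.57]
[361, -233, -24] [-0.57  0.24 -0.75  0.59  0.    2.57]
[361, -233, 120] [-0.57  0.05 -0.57  0.95  0.    2.57]
```

View pics/w15c.png

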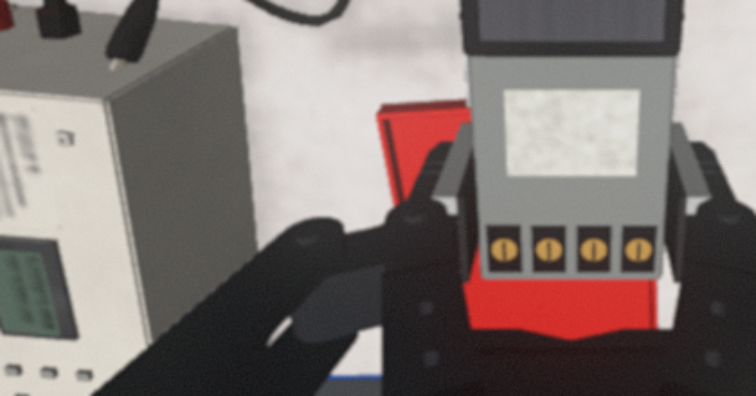

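Run:
```python
from h import *
print(unproj("wrist",[(133,195),(142,320)],0).round(), [unproj("wrist",[(62,236),(83,370)],z).round().tolist() for z in (60,80,100)])
```

```text
[[ 506. -115.    0.]
 [ 392.  -99.   -0.]] [[[501.0, -106.0, 60.0], [402.0, -92.0, 60.0]], [[511.0, -124.0, 80.0], [423.0, -112.0, 80.0]], [[520.0, -142.0, 100.0], [444.0, -131.0, 100.0]]]
```

Run:
```python
from h import *
u=np.array([np.cos(np.radians(2.5)),np.sin(np.radians(2.5))]); g=np.array([399.5,-232.5])-36.5*u; o=ori(-87.5)
manip.move_straight([*g,60],rot=o,feed=150)
manip.move_straight([*g,-17],feed=80,until_force=8)
hit=manip.move_straight([*g,-27],feed=12,until_force=3)
s=manip.get_state();print(hit,s["t"],s["tcp_pos"],s["force"],s["grip_width"])
shot("wrist","w16")
```

```text
True 42.325 [ 363.10184222 -234.12956135  -23.690179  ] [-4.08072208e-03 -7.72786735e-01  4.59260019e+00] 44.9063932326505
```

View pics/w16.png

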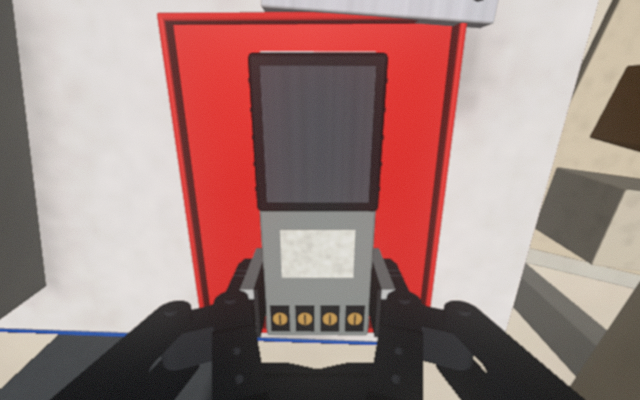

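Run:
```python
from h import *
s=manip.get_state(); p=s["tcp_pos"]
manip.command_gripper(60)
s=manip.get_state();print(s["tcp_pos"],s["force"])
manip.move_straight([p[0],p[1],150],feed=150)
manip.move_straight([p[0]-20,p[1],230],feed=150)
shot("wrist","w17"); shot("top","t17"); print(manip.get_state()["t"],manip.get_state()["force"])
```

```text
[ 362.13558743 -233.50064115  -24.35019571] [-0.52486058  0.42394405 -1.02232474]
44.7833 [0.3408377  0.39393324 0.62117647]
```

View pics/w17.png

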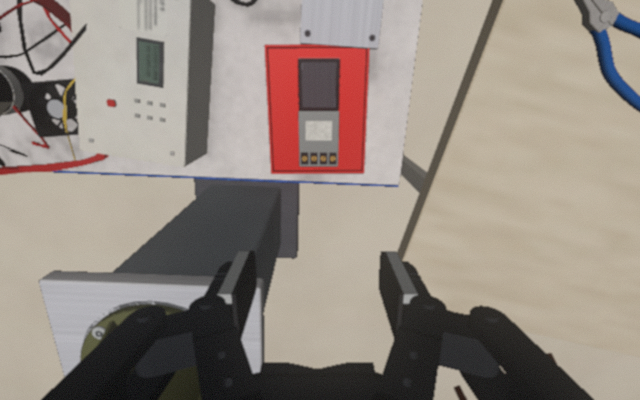

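View pics/t17.png

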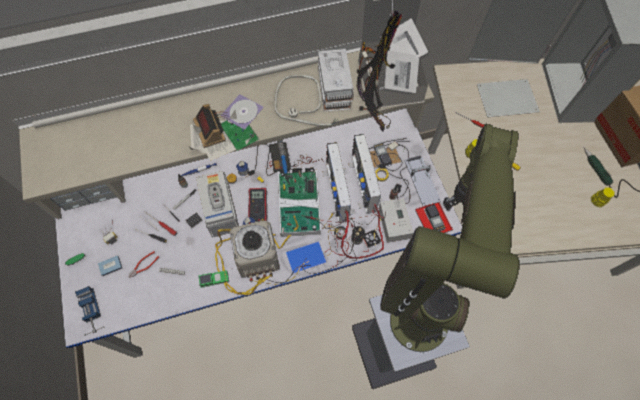

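```bash
python3 - <<'E'
from h import *
im=cv2.imread("pics/w17.png")[35:185,250:385]; cv2.imwrite("pics/w17c.png",cv2.resize(im,None,fx=4.5,fy=4.5,interpolation=cv2.INTER_CUBIC)[:600*2])
E
python3 -c "
import cv2;im=cv2.imread('pics/w17c.png');cv2.imwrite('pics/w17c.png',cv2.resize(im,None,fx=.88,fy=.88))"
```

```text
(no output)
```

View pics/w17c.png

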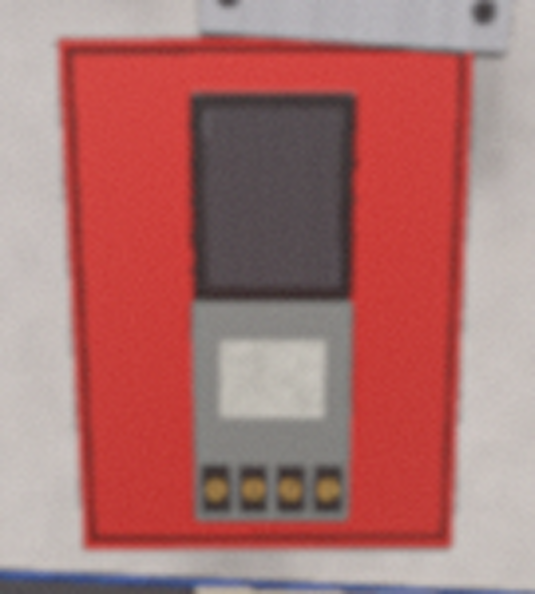

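Run:
```python
from workcell import manip
print(manip.sign_off(), manip.get_state()["t"])
```

```text
the job is handed in; nothing more can be done
the job is handed in; nothing more can be done
```

The module from the blue mat caught on the bar, so it is too tall. I drew it back out and laid it in the red reject tray, then handed the job in at about 45 s.

- **Gauge result:** on repeated pushes it stopped each time about 63 mm before the bar's middle, the stated catch position. This held after I released it, let it settle flat and gripped it again. The push was held at about 5 N, then about 10 N, well under 25 N.
- **Last checks:** the final picture shows it lying flat inside the tray walls, clear of the gripper. In the top picture the other module still lies on its cardboard, and the capacitor looks unmoved. I did not check the dropper bottle after the placing, but the gripper stayed well away from it.
- **Disagreements:**
  - The fingertips really sit about 40 mm behind the stated position. The first grip closed on air above the module; I corrected the height from the wrist and scene pictures.
  - The first slide stopped at once on a false force trigger.
  - A rough size estimate from the pictures hinted at the 30 mm housing, but I went by the gauge.

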